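# Test the coin cell of an opened watch with a spring-tip probe

### The arm

A 6-joint arm with a two-finger parallel gripper is mounted at the origin on the work surface. World frame = base frame: x ahead of the robot, y to its left, z up, the work surface at z = 0. Lengths are in m, angles in rad, forces in N, time in s.
With the tool pointing down it reaches from about 0.275 to 0.75 m from the base axis. Payload 10.2 kg.
Tool frame: the origin (TCP) lies midway between the tips of the shut fingers; the grasp point (between the pads) lies 19 mm behind it (env.hold_point_z is the distance from the TCP to the grasp point, in m); z points along the fingers, y is the line along which they close (so a half turn about z gives the same grasp; the last joint's range is limited). The gripper opens to 85 mm and grips with 20 to 120 N. Pads are 22 mm wide; open, the fingers measure 114 mm over their backs; the gripper's body (76 mm by 85 mm) begins 54 mm behind the grasp point. The pads swing forward as they close: fully open they stand 13 mm farther back than shut.
Start: joints at [-1.41, 0.313, 1.498, -0, 1.331, -0.223], TCP at [0.197, -0.487, 0.201] pointing down, gripper open.
Joint ranges: [-2.94, 2.94], [-0.97, 2.17], [0.19, 2.56], [-1.23, 4.37], [0.02, 3.11], [-2.88, 2.88]. Speed limits (rad/s): [2.39, 2.39, 3.01, 3.14, 3.14, 3.14].

### API

Orientations are given as a unit quaternion [x, y, z, w].
In Python, from bench import env, kinematics, monitor, eyes, job gives the robot as it stands. The module is installed in compiled form; this text tells all that it offers. Calls block until the motion is done:
- env.reach(position, orientation): joint-space move of the TCP to a pose.
- env.movel(position, velocity=0.15, frame=None, guard=None): straight line of the TCP; frame=None keeps the orientation; velocity is the mean speed in m/s. With guard (N) it stops when the force on the tool has changed by that much, and returns True; else False.
- env.set_joints(angles): joint-space move.
- env.release() and env.close_gripper(effort=None): open the fingers fully, or close them until they stop; effort is the grip in N (None keeps the last).
- env.hold(seconds).
- kinematics.ik(position, orientation): joint angles nearest the present ones, or None.
- monitor.sense(): the state.
- eyes.grab_frame(name): name is "scene" or "top" or "wrist"; returns a dict with "frame" (400x640x3 uint8, red, green, blue), "mtx" (3x3 intrinsics, pixels), "view" (4x4, takes a point from world to camera coordinates). Camera axes: x right, y down, z forward; pixel columns grow to the right and rows downward; lengths in m; the calibration is good to about 2 mm. A picture is of the moment at which its call begins. There is no depth.
A pose or a line that the arm cannot do raises env.MotionError and nothing moves.
- job.hand_in(): hands the job in; it is judged then, once.
The state is a dict: "clock": time; "joints": joint angles; "qvel": joint speeds; "joint_efforts": joint torques, N m; "position": TCP position; "ee_rot": TCP orientation; "contact_force": force on the tool from outside, world axes, zero at the start; "ft_torque": the same for the moment, N m; "finger_gap": opening from 0.0 (shut) to 1.0 (fully open); "gripper_force": force on a finger pad.
Only numpy, scipy, OpenCV 4.12 (cv2) and the standard library are available. Lean on these libraries where they do the work, as an engineer would, in place of code of your own. Each camera call takes 0.05 s, during which the arm holds its last target. There are 200 camera calls.

### The job

Press the red start button on the watch tester fully down; then grip the yellow probe by its handle, lift it out of its stand, and hold its spring tip gently on the red spot of the coin cell in the opened watch, with the probe square to the tilted back of the watch and the tip pushed about halfway in. Finish while holding it there, steady, in the gripper; do not touch the closed watch or its stand, and do not disturb the other things on the bench.

Things in the scene. Friction and masses are not known exactly. Their poses are not given: they have to be found in the camera images.
- start_button_top (a point): centre of the top of the red push button (24 mm wide) near one corner of the low white watch tester (a fixed box 160 x 200 mm, 50 mm high, with a dark screen and two fixed grey buttons); pressed straight down
- start_button (a joint): travel of the red button: 0 up, 0.006 m fully down; a spring, about 5 N fully down; it comes back up when let go
- probe: spring-tip probe, 0.1 kg, upright in its stand. Origin on its axis at the fully-out tip's end, z from tip to handle; along z in mm: brass plunger 6 wide 0-14, steel barrel 13 wide 14-50, black collar 24 wide 50-56 (rests on the stand's top), yellow handle 56-122, 16 square, flat sides facing the probe's own x and y (black band near its top). Grip the handle from above
- probe_tip (a point): the end of the spring plunger; moves with the plunger
- plunger (a joint): how far the plunger is pushed into the barrel: 0 fully out, 0.012 m fully in; spring 1.5 N at first touch, 4.5 N halfway, 7.5 N fully in
- probe_stand: fixed blue block, 70 x 70 mm, 60 mm high, with a 15 mm vertical hole in the middle in which the probe's barrel hangs, its collar on the block's top; origin at the centre of its underside
- open_watch: opened watch (steel case 44 mm wide, brass inside, 20 mm coin cell) clamped on a fixed black stand (100 x 90 mm, 90 mm high) with a top leaning 20 degrees. Origin: centre of the red spot (11 mm wide) on the cell's upper face; z points square out of the watch's back, leaning 20 degrees from vertical, roughly towards the robot; the case's centre lies 8 mm along -y
- shut_stand: a second, equal fixed black stand with a closed steel watch, to be left alone; origin at the centre of its underside, about 95 mm high. The two stands may be in either place
- bottle_a: bystander: clear stoppered glass bottle, 62 mm wide, 132 mm tall, standing at the back; origin at the centre of its underside
- bottle_b: bystander: amber stoppered glass bottle, same size; origin at the centre of its underside
- oil_pot: bystander: green plastic oil pot, 84 mm wide, 58 mm tall; origin at the centre of its underside
- beaker: bystander: glass beaker, 76 mm wide, 85 mm tall; origin at the centre of its underside
- parts_tray: bystander: white divided parts tray, 80 x 120 x 25 mm; origin at the centre of its underside
- screwdriver: bystander: blue-handled screwdriver lying on the bench, 130 mm long along its x axis
- tweezers: bystander: steel tweezers lying on the bench, about 130 mm long along their x axis, 6 mm high
Things that resemble listed ones, but are neither listed nor needed, are in the scene too. There is more than one size of the probe; the one meant has the size given above. There is more than one size of the probe_stand; the one meant has the size given above.

How it is judged:
By the outcome, as a careful person would: the job done as asked, in the order asked, and still so for the second after the job is handed in, while the arm keeps its last pose, push and grip.
It also fails if it takes over 64 s, if anything falls off the work surface, if the arm or the gripper's body presses on something with over 40 N, if the wrist force passes 120 N, or if a joint passes its speed limit or range.

## Working session

There is one attempt and no reset: what is moved stays moved. The work goes in short steps, each a Python script; the robot and the scene stay as the last script left them, time stands still between calls to the robot, and variables do not carry over. Pictures are saved under pics/ and viewed, at most 10 in all, crops included, and the job is handed in when it is done.

```bash
mkdir -p pics; cat > h.py <<'E'
import numpy as np, cv2
from bench import env, kinematics, monitor, eyes, job
def grab(n,save=None):
    d=eyes.grab_frame(n)
    if save:
        cv2.imwrite(f'pics/{save}.png',d['frame'][:,:,::-1]); np.savez(f'pics/{save}.npz',**d)
    return d
def load(s): return dict(np.load(f'pics/{s}.npz'))
def ray(d,px):
    K,V=d['mtx'],d['view']; R,t=V[:3,:3],V[:3,3]
    v=R.T@np.linalg.solve(K,[px[0],px[1],1.]); return -R.T@t, v/np.linalg.norm(v)
def onz(d,px,z):
    o,v=ray(d,px); return o+v*(z-o[2])/v[2]
def tri(obs):
    A=np.zeros((3,3));b=np.zeros(3);rs=[ray(d,p) for d,p in obs]
    for o,v in rs:
        P=np.eye(3)-np.outer(v,v);A+=P;b+=P@o
    x=np.linalg.solve(A,b); return x,[np.linalg.norm((np.eye(3)-np.outer(v,v))@(x-o)) for o,v in rs]
def proj(d,p):
    c=d['view'][:3,:3]@np.asarray(p)+d['view'][:3,3]; u=d['mtx']@c; return u[:2]/u[2]
def blobs(d,lo,hi,amin=15,roi=None):
    h=cv2.cvtColor(d['frame'],cv2.COLOR_RGB2HSV); m=cv2.inRange(h,np.array(lo),np.array(hi))
    if lo[0]==0 and hi[0]<=10: m|=cv2.inRange(h,np.array([180-hi[0],lo[1],lo[2]]),np.array([180,hi[1],hi[2]]))
    n,l,s,c=cv2.connectedComponentsWithStats(m)
    return [(c[i].round(1).tolist(),s[i].tolist()) for i in range(1,n) if s[i][4]>=amin]
E
python3 - <<'E'
from h import *
for n in ('scene','top','wrist'):
    d=grab(n,n+'0'); print(n,d['mtx'][0,0],ray(d,(320,200)))
    print('red',blobs(d,(0,130,90),(8,255,255))); print('yel',blobs(d,(22,120,90),(34,255,255))); print('blue',blobs(d,(100,110,50),(125,255,255),60))
a,b=cv2.imread('pics/scene0.png'),cv2.imread('pics/top0.png')
cv2.imwrite('pics/st.png',np.vstack([a,b])[:, :])
print(monitor.sense())
E
```

```text
scene 382.9871806138333 (array([ 1.0323957 , -0.80522251,  0.68873111]), array([-0.41821967,  0.70115513, -0.5774719 ]))
red [([339.1, 147.5], [336, 145, 7, 6, 24]), ([229.8, 384.1], [192, 371, 71, 29, 1357])]
yel [([371.9, 134.2], [368, 131, 10, 8, 32]), ([313.3, 151.7], [309, 148, 11, 8, 19]), ([310.3, 193.0], [294, 179, 31, 32, 153]), ([459.5, 199.5], [453, 187, 14, 28, 96]), ([257.2, 231.0], [207, 195, 95, 68, 639]), ([234.6, 214.0], [222, 204, 28, 20, 87]), ([344.9, 212.7], [341, 210, 9, 7, 19]), ([190.6, 217.9], [185, 214, 13, 9, 76]), ([195.5, 236.7], [188, 223, 16, 29, 292]), ([241.6, 230.3], [234, 226, 18, 9, 64]), ([83.9, 232.8], [79, 229, 11, 8, 29]), ([357.8, 236.2], [354, 230, 9, 13, 17]), ([394.6, 244.7], [388, 236, 15, 19, 43]), ([447.9, 256.6], [441, 240, 15, 33, 70]), ([113.5, 251.0], [108, 248, 12, 8, 21]), ([342.8, 255.9], [339, 250, 9, 13, 32]), ([33.6, 258.8], [25, 254, 17, 11, 29]), ([10.9, 266.9], [0, 259, 28, 16, 85]), ([17.4, 268.5], [12, 265, 12, 8, 22]), ([216.9, 276.5], [210, 267, 15, 20, 108]), ([412.1, 290.2], [399, 267, 26, 48, 258]), ([328.8, 274.7], [
[... 2407 characters left out ...]
 0.15, 'joints': array([-1.41041812e+00,  3.13325102e-01,  1.49823001e+00, -2.42507924e-05,
        1.33099372e+00, -2.23383636e-01]), 'qvel': array([ 0.00195   , -0.00092042, -0.00169473,  0.00077892, -0.00086131,
       -0.00056191]), 'joint_efforts': array([ 1.67807546e-03, -4.12365890e+01, -2.59797460e+01, -2.22727958e-04,
        3.17896775e-03,  5.93801147e-06]), 'position': array([ 0.1965218 , -0.48660396,  0.20067695]), 'ee_rot': array([ 9.81646607e-01,  1.90708443e-01,  3.28748239e-06, -4.78225170e-04]), 'contact_force': array([ 0.52681963, -0.00436306, -0.52274657]), 'ft_torque': array([-0.01434294,  0.00186773, -0.02045971]), 'gripper_force': 0.0, 'finger_gap': 0.9961055351182992}
```

View pics/top0.png

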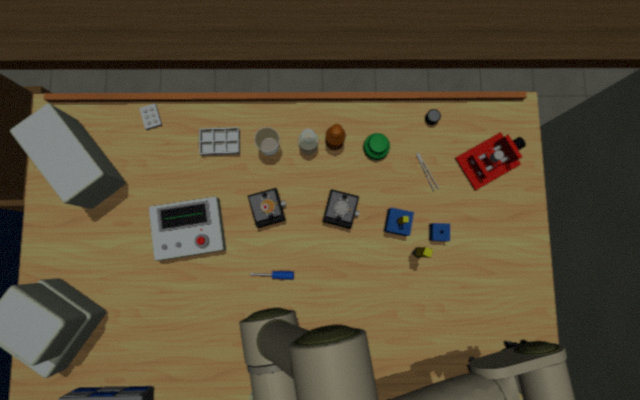

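View pics/scene0.png

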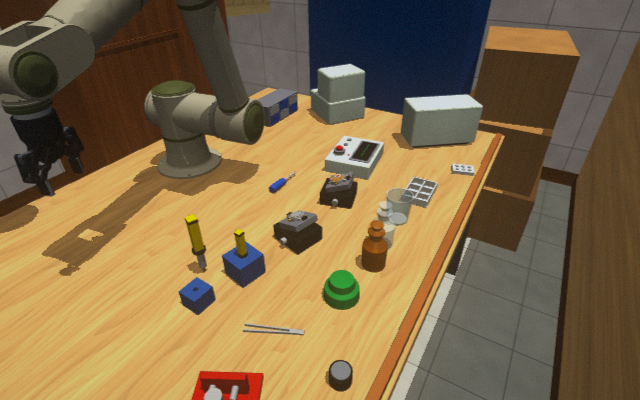

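The top view shows the tester at (187,230) with its red button at (200,240). The open watch, brass, is at (267,207) and the shut watch at (341,208).

Things that could be mistaken for each other:
- **Probe:** one sits in the large blue stand at top (405,219) / scene (240,240). A larger one stands free at top (428,251) / scene (195,237).
- **Stand:** the large blue one is at top (398,222), and a small empty one is at (440,232).
- **Red things:** the start button, the red toolbox at (484,162), and the red spot on the coin cell.

I choose the probe in the large stand and the brass-coloured watch, and will check both in close crops.

```bash
python3 - <<'E'
from h import *
s,t=load('scene0'),load('top0')
print('button',tri([(t,(200.3,240.2)),(s,(339.1,147.5))]), onz(t,(200.3,240.2),.058))
print('stand',onz(t,(398.3,221.7),.06),'small',onz(t,(440.3,232),.045))
print('watch',onz(t,(267,207),.09),'shut',onz(t,(341,208),.09))
print('probe top',onz(t,(405,219),.13))
print('stand size', np.linalg.norm(onz(t,(386,215),.06)-onz(t,(411,215),.06)))
c=lambda n,x,y,w,h:cv2.resize(cv2.imread(f'pics/{n}.png')[y:y+h,x:x+w],(400,300),interpolation=cv2.INTER_CUBIC)
cv2.imwrite('pics/crop1.png',np.vstack([np.hstack([c('scene0',170,205,120,90),c('scene0',270,165,120,90)]),np.hstack([c('top0',375,190,80,60),c('top0',235,180,80,60)])]))
E
```

```text
button (array([0.48022001, 0.25179339, 0.06922305]), [np.float64(0.0005306850890838956), np.float64(0.0005306850890837555)]) [0.48026777 0.25442905 0.058     ]
stand [ 0.52601596 -0.31937201  0.06      ] small [ 0.4951382  -0.44594206  0.045     ]
watch [0.57026689 0.05998933 0.09      ] shut [ 0.56484902 -0.15048226  0.09      ]
probe top [ 0.52754055 -0.32364833  0.13      ]
stand size 0.07352660540832735
```

View pics/crop1.png

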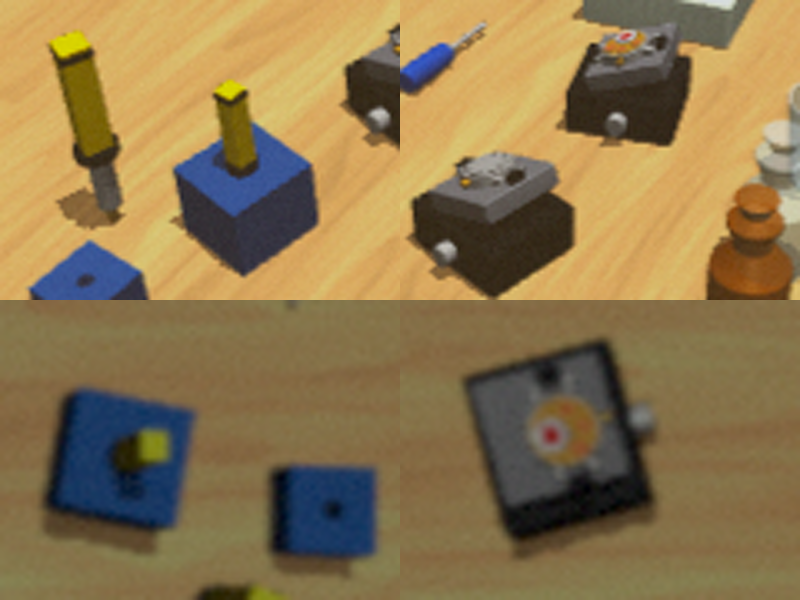

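Choices confirmed: the probe is in the large stand, and the watch with brass and a red spot (top about (264.6,207.2)) is the open one. Next I measure from close up with the wrist camera, two stations at each place.

```bash
cat >> h.py <<'E'
from scipy.spatial.transform import Rotation as Rn
def down(yaw): return (Rn.from_euler('z',yaw,degrees=True)*Rn.from_euler('x',180,degrees=True)).as_quat()
E
python3 - <<'E'
from h import *
p=monitor.sense()['position']
env.movel([p[0],p[1],.28],velocity=.2)
env.close_gripper(20)
for n,c in dict(p=(.50,-.32),w=(.54,.06),b=(.46,.25)).items():
    for i,dy in enumerate((-.06,.06)):
        env.reach([c[0],c[1]+dy,.28],down(0 if n!='p' else 0)); env.hold(.15); d=grab('wrist',f'{n}{i}')
        print(n,i,monitor.sense()['clock'],'red',blobs(d,(0,120,70),(8,255,255),10),'yel',blobs(d,(22,120,80),(34,255,255),150),'blue',blobs(d,(105,110,40),(125,255,255),300))
c=lambda n,:cv2.resize(cv2.imread(f'pics/{n}.png'),(400,250))
cv2.imwrite('pics/m1.png',np.vstack([np.hstack([c('p0'),c('p1')]),np.hstack([c('w0'),c('b0')])]))
E
```

```text
p 0 2.8833 red [([489.5, 24.9], [429, 0, 144, 69, 4019])] yel [([273.5, 149.5], [267, 143, 14, 14, 194]), ([314.2, 233.3], [303, 225, 24, 18, 244])] blue [([282.1, 138.3], [254, 111, 57, 59, 1949]), ([367.5, 160.9], [349, 143, 38, 36, 1133]), ([86.0, 227.1], [65, 220, 42, 15, 535])]
p 1 3.6333 red [([571.7, 26.7], [518, 0, 122, 69, 3441]), ([61.4, 110.4], [57, 107, 10, 8, 58])] yel [([376.9, 149.9], [370, 143, 15, 15, 186]), ([404.8, 213.8], [391, 200, 30, 32, 234]), ([420.1, 235.9], [407, 225, 27, 23, 356])] blue [([366.0, 139.3], [338, 112, 61, 59, 1985]), ([156.4, 227.4], [136, 221, 41, 15, 530])]
w 0 4.8583 red [([269.4, 142.2], [266, 139, 8, 7, 44]), ([149.4, 180.2], [148, 179, 4, 4, 12]), ([147.7, 205.9], [140, 198, 16, 16, 193])] yel [([592.2, 183.2], [584, 177, 18, 14, 179]), ([633.3, 266.9], [622, 255, 18, 22, 223])] blue [([544.7, 168.1], [514, 142, 67, 55, 1853]), ([614.7, 186.1], [592, 167, 46, 38, 1121]), ([46.7, 382.2], [24, 374, 46, 18, 518])]
w 1 5.6083 red [([361.3, 142.2], [358, 139, 8, 7, 44]), ([230.2, 180.2], [229, 179, 4, 4, 11]), ([230.9, 205.6], [223, 197, 17, 17, 198])] yel [] blue [([621.2, 171.0], [595, 142, 45, 55, 1409]), ([376.4, 249.2], [360, 243, 36, 12, 329])]
b 0 6.3167 red [([422.3, 76.0], [419, 72, 8, 9, 57]), ([274.3, 125.1], [273, 124, 4, 4, 12]), ([276.8, 150.7], [269, 143, 17, 17, 230])] yel [] blue []
b 1 7.0667 red [([520.6, 75.9], [517, 72, 9, 9, 56]), ([360.4, 124.6], [359, 123, 4, 4, 13]), ([364.7, 150.2], [357, 142, 17, 18, 229])] yel [] blue [([497.0, 206.1], [478, 200, 38, 14, 411])]
```

View pics/m1.png

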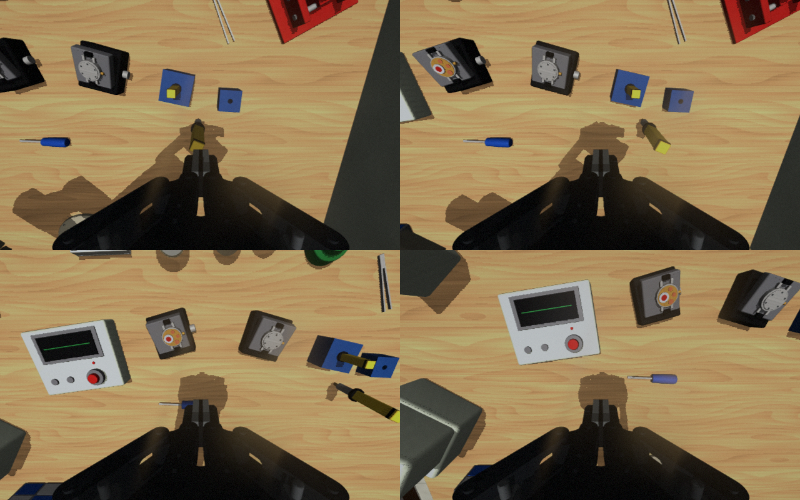

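The wrist pictures show the probe in its stand at p0 (273.5,149.5) and p1 (376.9,149.9). The red spot is at w0 (269.4,142.2) and w1 (361.3,142.2), and the button at b0 (276.8,150.7) and b1 (364.7,150.2).

```bash
python3 - <<'E'
from h import *
D={k:load(k) for k in ('p0','p1','w0','w1','b0','b1')}; s,t=load('scene0'),load('top0')
f=lambda o:print(*(np.round(q,4) for q in tri(o)))
f([(D['b0'],(276.8,150.7)),(D['b1'],(364.7,150.2)),(D['w0'],(147.7,205.9)),(D['w1'],(230.9,205.6))])
f([(D['w0'],(269.4,142.2)),(D['w1'],(361.3,142.2)),(D['b0'],(422.3,76.)),(D['b1'],(520.6,75.9)),(D['p1'],(61.4,110.4))])
f([(D['p0'],(273.5,149.5)),(D['p1'],(376.9,149.9)),(t,(405,219))])
f([(D['p0'],(314.2,233.3)),(D['p1'],(420.1,235.9))])
# bright yellow top square: min area rect -> heading
for k,z in (('p0',.132),('p1',.132)):
    d=D[k]; h=cv2.cvtColor(d['frame'],cv2.COLOR_RGB2HSV); m=cv2.inRange(h,np.array((22,120,80)),np.array((34,255,255)))
    x0=260 if k=='p0' else 364; mm=np.zeros_like(m); mm[138:163,x0:x0+28]=m[138:163,x0:x0+28]
    c=max(cv2.findContours(mm,0,1)[0],key=cv2.contourArea); w=np.array([onz(d,q[0],z)[:2] for q in c],np.float32)
    print(k,cv2.minAreaRect((w*1000).astype(np.float32)))
# stand top
for k,x0 in (('p0',250),('p1',334)):
    d=D[k]; h=cv2.cvtColor(d['frame'],cv2.COLOR_RGB2HSV); print(k,'V',np.percentile(h[111:170,x0:x0+62,2],[10,50,90]))
E
```

```text
[0.4814 0.2491 0.0743] [0.0003 0.0003 0.0002 0.0001]
[0.5734 0.0657 0.0845] [0.0002 0.0001 0.0001 0.0002 0.0001]
[ 0.529  -0.3259  0.1236] [0.0007 0.0015 0.0012]
[ 0.4404 -0.3734  0.1674] [0.0011 0.0011]
p0 ((530.6154174804688, -326.63330078125), (15.622737884521484, 14.916581153869629), 89.91289520263672)
p1 ((530.6226196289062, -325.6932373046875), (15.609500885009766, 15.414270401000977), 84.97927856445312)
p0 V [ 82. 128. 181.]
p1 V [ 73. 129. 183.]
```

```bash
python3 - <<'E'
from h import *
env.reach([.4814,.2491,.10],down(0))
print(monitor.sense()['contact_force'])
g=env.movel([.4814,.2491,.079],velocity=.05,guard=3); print(g,monitor.sense()['position'])
g=env.movel([.4814,.2491,.05],velocity=.015,guard=10); env.hold(.3)
m=monitor.sense(); print(g,m['clock'],m['position'],m['contact_force']); d=grab('wrist','press')
q=grab('scene','press_s'); print(blobs(q,(0,130,90),(8,255,255))[:2])
E
```

```text
[-0.08473224  0.080476    0.62487101]
False [0.4814048  0.24916262 0.07894679]
False 10.8 [0.48141837 0.24910197 0.05003126] [-0.65076969  0.14514745  0.15026637]
[([339.1, 147.7], [336, 146, 7, 5, 22]), ([230.0, 383.5], [192, 371, 71, 29, 1262])]
```

The tip reached z=0.05 with no contact force, so I need to look.

```bash
python3 - <<'E'
import cv2,numpy as np
a=cv2.imread('pics/press.png'); b=cv2.imread('pics/press_s.png')[100:200,280:440]
cv2.imwrite('pics/m2.png',np.vstack([cv2.resize(a,(480,300)),cv2.resize(b,(480,300),interpolation=cv2.INTER_CUBIC)]))
E
```

```text
(no output)
```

View pics/m2.png

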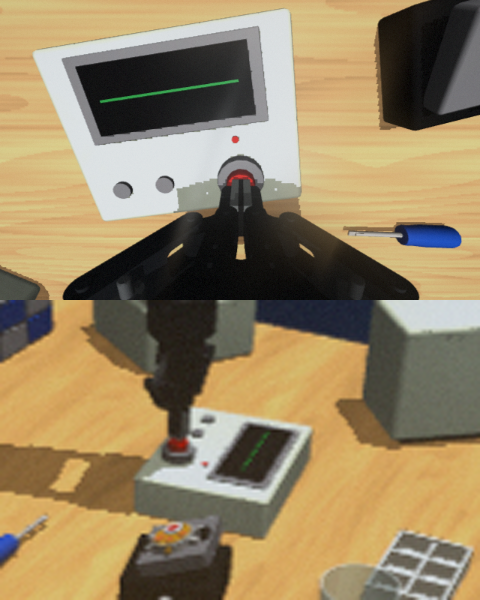

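```bash
python3 - <<'E'
from h import *
s,w=load('press_s'),load('press')
m=monitor.sense(); print(m['position'],m['finger_gap'],m['gripper_force'],m['contact_force'],kinematics.ik(m['position'],m['ee_rot'])-m['joints'])
for z in (.05,.06,.07,.075): print(z,proj(s,[.4814,.2491,z]).round(1),proj(w,[.4814,.2491,z]).round(1),proj(load('top0'),[.4814,.2491,z]).round(1))
b0,b1=load('b0'),load('b1'); print('camera',ray(b0,(320,200)),ray(w,(320,200)),m['position'])
print('red w',blobs(w,(0,120,70),(8,255,255),5))
E
```

```text
[0.48140428 0.2491194  0.04999775] 0.0009204742201201639 0.0 [-0.37255743 -0.04678348 -0.04544218] [ 5.55111512e-17 -3.33066907e-16 -6.66133815e-16 -7.01046819e-17
  1.11022302e-16  0.00000000e+00]
0.05 [338.8 152.8] [320.6 230.4] [202.9 239.9]
0.06 [338.8 150.3] [320.6 237.1] [202.  239.8]
0.07 [338.9 147.7] [320.5 244.5] [201.1 239.6]
0.075 [338.9 146.4] [320.5 248.6] [200.6 239.5]
camera (array([0.54342745, 0.18896214, 0.4528211 ]), array([-0.33158386,  0.00351938, -0.94341919])) (array([0.56415053, 0.24888853, 0.2230548 ]), array([-0.33136955,  0.00319835, -0.94349562])) [0.48140428 0.2491194  0.04999775]
red w [([313.2, 185.8], [309, 182, 9, 9, 61]), ([320.3, 236.0], [303, 227, 37, 21, 397])]
```

```bash
python3 - <<'E'
from h import *
print('hold_point_z',env.hold_point_z, 'start tcp in scene0',proj(load('scene0'),[.1965,-.4866,.2007]),proj(load('scene0'),[.1965,-.4866,.2237]))
f0=monitor.sense()['contact_force'][2]
for z in np.arange(.049,.030,-.001):
    env.movel([.4814,.2491,z],velocity=.02); m=monitor.sense(); f=m['contact_force'][2]; print(round(z,3),round(m['position'][2],4),round(f,2))
    if abs(f-f0)>10: break
E
```

```text
hold_point_z 0.0187 start tcp in scene0 [ 72.24001381 198.8484745 ] [ 68.31441882 190.31308327]
0.049 0.0489 -0.43
0.048 0.0479 0.12
0.047 0.0469 0.1
0.046 0.046 0.53
0.045 0.0451 1.34
0.044 0.0441 2.84
0.043 0.043 3.64
0.042 0.042 4.42
0.041 0.041 4.25
0.04 0.04 5.17
0.039 0.0397 11.44
```

The button went down 6 mm, from about 0.046 to 0.040 reported TCP height, and met a hard stop at 11 N. So the real fingertips sit about 25 mm behind the reported TCP, and I'll allow for that. On to the probe.

```bash
python3 - <<'E'
from h import *
env.hold(.4); print(monitor.sense()['contact_force'],monitor.sense()['position'])
env.movel([.4814,.2491,.2],velocity=.25)
env.reach([.4814,.2491,.28],down(0))
env.reach([.50,-.326,.26],down(0)); env.release()
env.movel([.5306,-.326,.16],velocity=.2); env.hold(.2)
d=grab('wrist','g0'); s=grab('scene','g0s'); print(monitor.sense()['clock'])
print(blobs(d,(22,120,80),(34,255,255),100))
h=cv2.cvtColor(d['frame'],cv2.COLOR_RGB2HSV); m=cv2.inRange(h,np.array((22,120,110)),np.array((34,255,255)))
for c in cv2.findContours(m,0,1)[0]:
    if cv2.contourArea(c)>100:
        w=np.array([onz(d,q[0],.132)[:2] for q in c],np.float32); print(cv2.minAreaRect(w*1000))
cv2.imwrite('pics/m3.png',np.vstack([cv2.resize(cv2.imread('pics/g0.png'),(480,300)),cv2.resize(cv2.imread('pics/g0s.png')[140:300,120:376],(480,300))]))
E
```

```text
[-3.71861626 -1.02189101 11.72032244] [0.4815069  0.24913267 0.03972852]
19.0833
[([320.8, 192.1], [313, 183, 17, 19, 280]), ([320.4, 213.9], [310, 204, 21, 21, 385]), ([383.7, 341.1], [369, 328, 32, 28, 559])]
((402.39239501953125, -384.81561279296875), (25.426671981811523, 22.448087692260742), 64.79750061035156)
((530.344482421875, -325.9860534667969), (15.755769729614258, 16.030689239501953), 89.94700622558594)
```

View pics/m3.png

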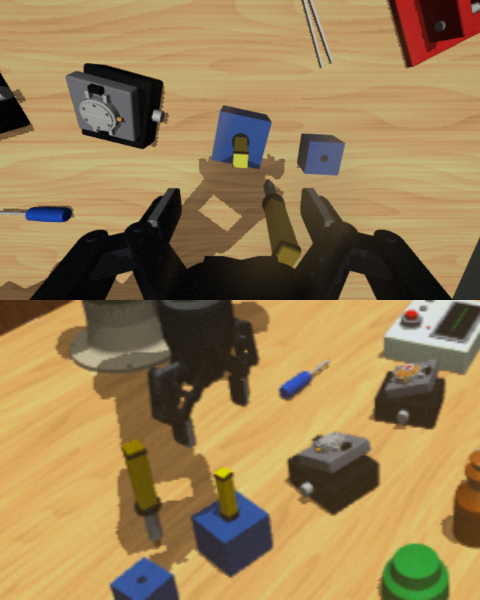

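```bash
python3 - <<'E'
from h import *
d,s=load('g0'),load('g0s'); print(monitor.sense()['position'])
for z in (.16,.173,.185,.198,.21): print(z,[(proj(d,[.5306,-.326+y,z]).round(0),proj(s,[.5306,-.326+y,z]).round(0)) for y in (-.0425,0,.0425)])
# crops of finger tips
a=cv2.imread('pics/g0.png')[200:330,200:440]; b=cv2.imread('pics/g0s.png')[150:260,170:290]
cv2.imwrite('pics/m4.png',np.hstack([cv2.resize(a,(400,217)),cv2.resize(cv2.convertScaleAbs(b,alpha=2),(237,217),interpolation=cv2.INTER_CUBIC)]).repeat(1,0))
E
```

```text
[ 0.53066677 -0.32623161  0.16085523]
0.16 [(array([382., 230.]), array([224., 232.])), (array([320., 230.]), array([237., 221.])), (array([258., 230.]), array([249., 211.]))]
0.173 [(array([386., 238.]), array([223., 227.])), (array([320., 238.]), array([236., 216.])), (array([254., 238.]), array([248., 207.]))]
0.185 [(array([390., 248.]), array([222., 223.])), (array([320., 248.]), array([235., 212.])), (array([249., 248.]), array([248., 202.]))]
0.198 [(array([396., 259.]), array([221., 218.])), (array([320., 259.]), array([234., 207.])), (array([244., 259.]), array([247., 198.]))]
0.21 [(array([402., 271.]), array([220., 213.])), (array([320., 271.]), array([234., 203.])), (array([238., 271.]), array([246., 193.]))]
```

View pics/m4.png

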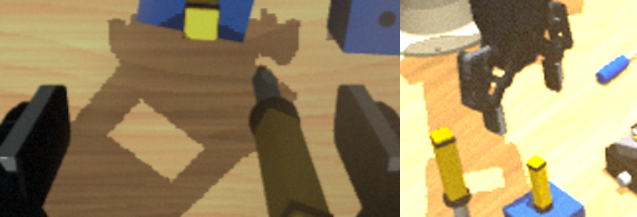

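Tips in the scene view are at (219.6,216.8) and (248.5,195.6), i.e. about z=0.20 with 0.161 reported. That confirms the 25 mm tool offset with no sideways offset. The free-standing decoy probe is clear of the gripper. Now descend and grip.

```bash
python3 - <<'E'
from h import *
print(env.movel([.5303,-.326,.066],velocity=.08,guard=6)); m0=monitor.sense(); print(m0['position'],m0['contact_force'])
env.close_gripper(60); env.hold(.2); m=monitor.sense(); print(m['finger_gap'],m['gripper_force'],m['contact_force'],m['position'])
grab('wrist','g1'); grab('scene','g1s')
env.movel([.5303,-.326,.19],velocity=.1,guard=15); env.hold(.3); m=monitor.sense(); print(m['clock'],m['contact_force'],m['finger_gap'],m['position'])
grab('wrist','g2'); grab('scene','g2s'); grab('top','g2t')
cv2.imwrite('pics/m5.png',np.vstack([np.hstack([cv2.imread('pics/g1.png')[130:330,200:440],cv2.imread('pics/g2.png')[130:330,200:440]]),np.hstack([cv2.imread(f'pics/{k}.png')[150:350,140:380] for k in ('g1s','g2s')])]))
E
```

```text
False
[ 0.53053768 -0.32621844  0.0665708 ] [ 0.07793334 -0.54823178  0.39863056]
0.18171153145359117 58.57265511629521 [-0.12986315  0.29203998  2.2197884 ] [ 0.5303962  -0.32607559  0.06617743]
23.0417 [-0.63377216 -0.48766233 -1.3441161 ] 0.18292496258944133 [ 0.53025214 -0.32597596  0.18982383]
```

View pics/m5.png

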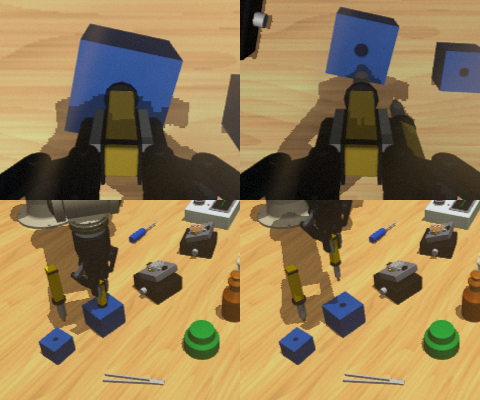

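The probe is gripped and lifted, with the gap reading about 15.5 mm and the force change close to its weight. In the wrist crop it hangs straight. Next, close views of the open watch from two stations.

```bash
python3 - <<'E'
from h import *
env.movel([.5303,-.326,.25],velocity=.2)
for i,dy in enumerate((-.08,.075)):
    env.reach([.54,.0657+dy,.215],down(0)); env.hold(.3); d=grab('wrist',f'v{i}'); print(monitor.sense()['clock'],monitor.sense()['position'],blobs(d,(0,120,70),(8,255,255),10))
    u=proj(d,[.5734,.0657,.09]); print(u)
g=load('g2'); print('pred tip in g2',proj(g,[.5303,-.326,.1336]),proj(load('g2s'),[.5303,-.326,.1336]))
im=[]
for k in ('v0','v1'):
    d=load(k); u=proj(d,[.5734,.0657,.09]).astype(int); x,y=max(u[0]-66,0),max(u[1]-66,0); print(k,x,y)
    im.append(cv2.resize(cv2.imread(f'pics/{k}.png')[y:y+132,x:x+132],(396,396),interpolation=cv2.INTER_CUBIC))
cv2.imwrite('pics/m6.png',np.hstack(im))
E
```

```text
25.1917 [ 0.54007787 -0.01475845  0.21495333] [([246.5, 150.4], [242, 147, 10, 8, 66]), ([108.8, 193.5], [107, 192, 5, 4, 18]), ([105.5, 224.3], [96, 215, 20, 19, 260])]
[245.20955791 151.28394988]
26.2083 [0.54015411 0.14004761 0.21503349] [([388.9, 150.2], [385, 146, 9, 9, 62]), ([231.0, 193.5], [229, 192, 5, 4, 16]), ([231.9, 223.7], [223, 214, 19, 20, 277])]
[390.09928239 151.18464867]
pred tip in g2 [320.69914091 202.34930901] [238.18632643 230.23791321]
v0 179 85
v1 324 85
```

View pics/m6.png

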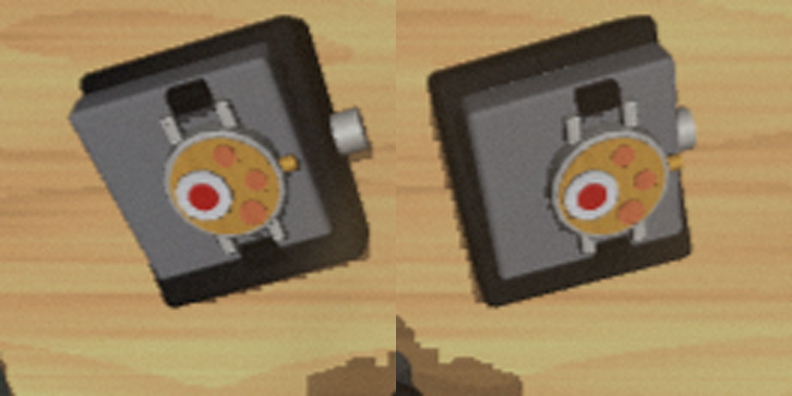

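The crops show the grey tilted plate with a red spot on the white cell in the brass movement. Plate corners at 3x in v0: TL (74,119), TR (272,66), BR (329,233), BL (162,278). In v1: (70,107), (276,57), (286,235), (107,276).

```bash
python3 - <<'E'
from h import *
a,b=load('v0'),load('v1')
A=np.array([(74,119),(272,66),(329,233),(162,278)])/3+[179,85]; B=np.array([(70,107),(276,57),(286,235),(107,276)])/3+[324,85]
P=[]
for p,q in zip(A,B): x,r=tri([(a,p),(b,q)]); P.append(x); print(x.round(4),np.round(r,4))
P=np.array(P); n=np.linalg.svd(P-P.mean(0))[2][2]; n*=np.sign(n[2]); print('n',n,'tilt',np.degrees(np.arccos(n[2])),'head',np.degrees(np.arctan2(n[1],n[0])))
for i,j in ((0,1),(3,2),(0,3),(1,2)): v=P[j]-P[i]; print(i,j,np.linalg.norm(v),np.degrees(np.arctan2(v[1],v[0])),np.degrees(np.arcsin(v[2]/np.linalg.norm(v))))
S,r=tri([(a,(246.5,150.4)),(b,(388.9,150.2)),(load('w0'),(269.4,142.2)),(load('w1'),(361.3,142.2))]); print('spot',S,r)
print('spot above plate',(S-P.mean(0))@n)
# case centre from picture (3x crop)
C,r=tri([(a,np.array((226,186))/3+[179,85]),(b,np.array((611-396,183))/3+[324,85])]); print('case',C,r,'dir',np.degrees(np.arctan2(*(S-C)[[1,0]])))
# dark stand bottom/heading: stand outline
for k in ('v0','v1','w0','w1'):
    d=load(k); u=proj(d,[.5734,.0657,.09]).astype(int); h=cv2.cvtColor(d['frame'],cv2.COLOR_RGB2HSV); m=((h[...,1]<70)|(h[...,2]<45)).astype(np.uint8)
    n_,l=cv2.connectedComponents(m); 
    c=max(cv2.findContours((l==l[u[1]-22,u[0]-15]).astype(np.uint8),0,1)[0],key=cv2.contourArea); ap=cv2.approxPolyDP(c,4,True)[:,0]; print(k,cv2.contourArea(c),ap.tolist())
E
```

```text
[0.6022 0.1111 0.0782] [0.002 0.002]
[0.6197 0.0391 0.0775] [0.0015 0.0015]
[0.5548 0.023  0.062 ] [0.0005 0.0005]
[0.5361 0.0923 0.0573] [0.0004 0.0004]
n [-0.25795271 -0.03916174  0.96536354] tilt 15.123975554328332 head -171.36741685852934
0 1 0.07413629929355883 -76.38196238890491 -0.564005155387861
3 2 0.07188492689658789 -74.91459191098882 3.770337638181198
0 3 0.07186276638904601 -164.0868696904597 -16.895979917817673
1 2 0.06862649038183762 -166.10201819550196 -12.992725759580827
spot [0.57351128 0.06572387 0.08440781] [np.float64(7.839327927685111e-05), np.float64(3.9584123097537364e-05), np.float64(7.846833306732088e-05), np.float64(4.6543009138491225e-05)]
spot above plate 0.016341308914355496
case [0.57705882 0.05776075 0.08085392] [np.float64(0.00048548202004980846), np.float64(0.000485482020049632)] dir 114.01280111870972
v0 5848.0 [[279, 92], [207, 111], [202, 125], [235, 186], [279, 175], [273, 173], [289, 162], [284, 137], [290, 140], [301, 133], [297, 121], [289, 122]]
v1 4906.5 [[410, 99], [383, 106], [381, 102], [370, 109], [371, 102], [389, 95], [342, 108], [369, 104], [365, 111], [363, 107], [360, 113], [356, 109], [356, 114], [337, 118], [346, 121], [348, 138], [344, 142], [341, 137], [355, 186], [419, 161], [413, 137], [423, 132]]
w0 3615.0 [[294, 94], [234, 110], [234, 123], [257, 174], [279, 168], [285, 154], [303, 153], [292, 115], [300, 112]]
w1 3243.0 [[381, 100], [350, 104], [325, 115], [326, 138], [330, 134], [329, 149], [333, 147], [333, 163], [339, 167], [334, 167], [336, 173], [350, 163], [357, 165], [351, 170], [360, 168], [358, 161], [372, 165], [375, 156], [379, 163], [379, 155], [390, 153], [388, 136], [381, 132], [392, 129], [393, 122], [384, 117]]
```

The spot is at (0.5735, 0.0657, 0.0844). The lean heading is about -165.4°, taken from the plate edges and consistent with the plane fit. Next I hover square to it and check the tip.

```bash
cat >> h.py <<'E'
S=np.array([.5735,.0657,.0844]); hd=np.radians(-165.4); tl=np.radians(20)
N=np.array([np.sin(tl)*np.cos(hd),np.sin(tl)*np.sin(hd),np.cos(tl)])
Q=(Rn.from_rotvec(tl*np.array([-np.sin(hd),np.cos(hd),0]))*Rn.from_quat(down(14.6))).as_quat()
L=.0562
E
python3 - <<'E'
from h import *
print(Rn.from_quat(Q).as_matrix()[:,2]+N, kinematics.ik(S+N*(L+.09),Q),kinematics.ik(S+N*(L-.01),Q))
env.reach(S+N*(L+.09),Q); env.movel(S+N*(L+.02),velocity=.08); env.hold(.4)
m=monitor.sense(); print(m['clock'],m['position'],S+N*(L+.02),m['contact_force'],m['finger_gap'])
R=Rn.from_quat(m['ee_rot']).as_matrix(); print('z err deg',np.degrees(np.arccos(-R[:,2]@N)))
for n in ('wrist','scene','top'):
    d=grab(n,'t'+n); o,v=ray(d,(320,200))
    if n=='wrist': print('cam in tool',R.T@(o-m['position']),R.T@v)
    print(n,'tip pred',proj(d,m['position']-L*N).round(1),'spot',proj(d,S).round(1),blobs(d,(0,120,70),(8,255,255),6)[:6])
g=load('g0'); print('cam in tool at g0',Rn.from_quat(down(0)).as_matrix().T@(ray(g,(0,0))[0]-[.53066677,-.32623161,.16085523]))
c=lambda n,x,y,w,h:cv2.resize(cv2.imread(f'pics/{n}.png')[y:y+h,x:x+w],(400,300),interpolation=cv2.INTER_CUBIC)
cv2.imwrite('pics/m7.png',np.hstack([c('twrist',240,140,160,120),c('tscene',290,120,100,75)]))
E
```

```text
[ 0.00000000e+00 -1.38777878e-16 -1.11022302e-16] [-0.20681583  0.10170899  1.75052609  0.18419695  0.98224066  1.03043398] [-0.17283895  0.28100759  1.79613733  0.20837963  0.75553397  1.01341662]
28.25 [0.54829778 0.0591079  0.1561488 ] [0.54827963 0.05913058 0.15600458] [ 0.09047174 -0.29661359 -0.38255952] 0.18033104431538505
z err deg 0.01449551129124617
cam in tool [ 0.08274112  0.00031413 -0.17289103] [-0.33136491 -0.00323812  0.94349712]
wrist tip pred [320.5 202.5] spot [320.5 195.3] [([320.6, 195.3], [316, 190, 11, 11, 91]), ([134.3, 206.0], [132, 204, 6, 5, 26]), ([114.1, 239.8], [103, 228, 23, 24, 444])]
scene tip pred [335.  169.4] spot [337.1 175.2] [([338.8, 147.7], [336, 145, 7, 6, 29]), ([229.4, 384.3], [192, 371, 71, 29, 1493])]
top tip pred [265.1 207.6] spot [265.2 206.1] [([483.9, 162.6], [456, 133, 64, 57, 1267]), ([513.2, 146.4], [505, 135, 17, 24, 127]), ([200.4, 240.3], [197, 237, 8, 8, 53])]
cam in tool at g0 [ 8.25659219e-02  1.38563407e-04 -1.73762270e-01]
```

View pics/m7.png

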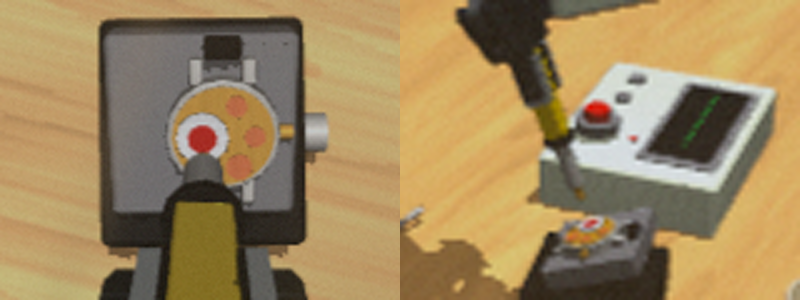

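The scene crop shows the tip at about (334.8,168.8), where (335,169.4) was predicted. The wrist crop shows the plate square to the image with the red spot at (320.6,195.3), in line with the probe. The alignment is good, so I push in slowly and read the force.

```bash
python3 - <<'E'
from h import *
def F(k=6):
    a=[]
    for _ in range(k): env.hold(.04); a.append(monitor.sense()['contact_force'])
    return np.mean(a,0)
env.movel(S+N*(L+.005),velocity=.04); env.hold(.3); f0=F(10); print(f0)
out=[]
for k in range(4,-14,-1):
    env.movel(S+N*(L+k*.001),velocity=.02); env.hold(.05); f=F()-f0; out.append((k,round(f@N,2),round(np.linalg.norm(f-(f@N)*N),2))); print(out[-1])
    if f@N>4.2: break
m=monitor.sense(); print(m['clock'],m['position'],m['finger_gap'],(m['position']-S)@N-L)
E
```

```text
[-0.02976216  0.17200047 -0.66112674]
(4, np.float64(0.15), np.float64(0.24))
(3, np.float64(-0.01), np.float64(0.32))
(2, np.float64(-0.12), np.float64(0.25))
(1, np.float64(-0.19), np.float64(0.08))
(0, np.float64(0.19), np.float64(0.17))
(-1, np.float64(1.51), np.float64(0.41))
(-2, np.float64(2.05), np.float64(0.28))
(-3, np.float64(2.29), np.float64(0.19))
(-4, np.float64(3.44), np.float64(0.49))
(-5, np.float64(3.8), np.float64(0.13))
(-6, np.float64(4.27), np.float64(0.49))
35.6917 [0.55690863 0.06136009 0.13160919] 0.1775608752771571 -0.005972376289604536
```

```bash
python3 - <<'E'
from h import *
f0=np.array([-.030,.172,-.661])
env.movel(S+N*(L-.0063),velocity=.02); env.hold(.6)
a=[]
for _ in range(12): env.hold(.04); a.append(monitor.sense()['contact_force'])
m=monitor.sense(); print(m['clock'],(np.mean(a,0)-f0)@N,np.std(np.array(a)@N),m['finger_gap'],m['gripper_force'],np.abs(m['qvel']).max())
R=Rn.from_quat(m['ee_rot']).as_matrix(); print(np.degrees(np.arccos(-R[:,2]@N)))
d=grab('wrist','fin'); print('spot exp',proj(d,S),blobs(d,(0,110,50),(8,255,255),3)); s=grab('scene','fins'); print(proj(s,S))
# probe edges in the wrist image: columns of handle centre
h=cv2.cvtColor(d['frame'],cv2.COLOR_RGB2HSV); 
for r in (225,235,245): 
    x=np.where((h[r,290:350,0]>20)&(h[r,290:350,0]<35)&(h[r,290:350,1]>130))[0]+290; print(r,x.min() if len(x) else None,x.max() if len(x) else None)
g=load('g2'); hg=cv2.cvtColor(g['frame'],cv2.COLOR_RGB2HSV)
for r in (225,235,245): 
    x=np.where((hg[r,290:350,0]>20)&(hg[r,290:350,0]<35)&(hg[r,290:350,1]>130))[0]+290; print('g2',r,x.min() if len(x) else None,x.max() if len(x) else None)
E
```

```text
37.0417 4.414062021111282 0.4353839871350397 0.17781130899337352 58.77862029854441 0.0009198768048672603
0.0007263009805210785
spot exp [320.53385729 204.99066524] [([320.2, 200.6], [315, 199, 11, 5, 23]), ([116.8, 215.5], [114, 213, 7, 6, 35]), ([94.9, 252.9], [80, 240, 33, 28, 633])]
[337.10988117 175.16029264]
225 309 333
235 308 334
245 307 335
g2 225 310 333
g2 235 309 334
g2 245 308 334
```

```bash
python3 -c "
from h import *
print(job.hand_in())"
```

```text
the job is handed in; nothing more can be done
None
```

I pressed the start button fully down, then gripped the probe, lifted it out, and handed the job in with its tip on the red spot, square to the watch, pushed in about 6 mm (4.4 N) and steady, at about 37 s.

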